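Put the mixed-up lots back on their own display plinths

ROBOT

A 6-joint arm with a two-finger parallel gripper is mounted at the origin on the work surface; the furniture and walls round the work are solid. World frame = base frame: x ahead of the robot, y to its left, z up, the work surface at z = 0. Lengths are in m, angles in rad, forces in N, time in s.
With the tool pointing down it reaches from about 0.375 to 0.9 m from the base axis. Payload 3.1 kg.
Tool frame: the origin (TCP) lies between the finger pads; the fingertips stand robot.finger_overhang ahead of it and the grasp point (between the pads) lies 3 mm ahead of it (robot.finger_overhang is the distance from the TCP to the fingertips, in m); z points along the fingers, y is the line along which they close (so a half turn about z gives the same grasp; the last joint's range is limited). The gripper opens to 87 mm and grips with 3 to 60 N. Pads are 19 mm wide; open, the fingers measure 117 mm over their backs; the gripper's body (75 mm by 190 mm) begins 51 mm behind the grasp point.
Start: joints at [0.936, 0.527, 1.433, -0, 1.181, -0.178], TCP at [0.275, 0.561, 0.221] pointing down, gripper open.
Joint ranges: [-3.08, 3.08], [-0.75, 2.2], [0.22, 2.44], [-1.43, 4.57], [0, 2.65], [-2.85, 2.85]. Speed limits (rad/s): [2.79, 2.79, 3.14, 3.14, 3.14, 3.14].

INTERFACE

Orientations are given as a unit quaternion [x, y, z, w].
In Python, from rig import get_obs, vision, hand_in, nets, robot gives the robot as it stands.
- The arm moves only by the tool apply_moves, never from a script. Its argument "series" is a list of rows, each an object with "offset": the shift along the world's x, y, z in cm, a list of three; "rot": the turn, a rotation vector about the world's x, y, z in degrees, a list of three. A call has 1 to 20 rows; each row is the pose to reach, as a shift and turn from the pose commanded when the call began; what a row does not reach only later rows make up. A row lasts 1/10 s, in which the tool goes at most 50 mm and 8.59 degrees, less where a joint would pass 70% of its speed; a pose out of reach is approached as far as the arm can. A call with a gripper value outside its range is refused whole. "hand" is the opening, from 0 (shut) to 1 (fully open), set as the call begins (left out, the last holds). The fingers move at their own pace and stop on an object; "newtons" is the grip in N (left out, the last holds). Time passes only in rows, so rows that repeat a pose let the fingers close. It gives the time, the measured TCP pose, the force, the opening and the grip force at its end, in the units of the state.
- get_obs(): the state, without advancing time (a new reading comes with each control period).
- vision.camera(name): name is "scene" or "top"; returns the picture (400x640x3 uint8, red, green, blue); there is no depth.
- vision.calibration(name): a dict with "K" (3x3 intrinsics, pixels), "R" (3x3) and "t" (3): a world point X has camera coordinates R X + t. Camera axes: x right, y down, z forward; pixel columns grow to the right and rows downward; lengths in m; the calibration is good to about 2 mm. A picture is of the moment at which its call begins. calibration takes no time and is no camera call.
- hand_in(): hands the job in; it is judged then, once.
Trained networks look in the newest picture that a camera, given by its name, has taken for a name from the list of things; names that differ only in an ending like _2 or _b are one class to them, and where a whole thing is asked for, a point or a joint stands for the part that bears it (a point fixed in the world has none). Each returns a list of dicts, best first, with "conf" (0 to 1); they miss things now and then, are a little off and sometimes report something else, mostly with a low value. They report only what shows in the picture. A call takes as long as a camera call. They do not tell look-alikes from the thing itself.
- nets.search_frame(camera, query): "centre" ([x, y, z] in m, in world coordinates, good to about 4 mm: the middle of the surface that is visible of it).
- nets.spot_point(camera, query): "centre" ([x, y, z] in m, in world coordinates, good to about 4 mm: a listed point, or the origin of a listed thing).
The state is a dict: "time": time; "q": joint angles; "joint_velocities": joint speeds; "joint_torque": joint torques, N m; "position": TCP position; "tool_rot": TCP orientation; "ft_force": force on the tool from outside, world axes, zero at the start; "moment": the same for the moment, N m; "grip_width": finger opening in m; "grip_force": force on a finger pad.
Only numpy, scipy, OpenCV 4.12 (cv2) and the standard library are available. Lean on these libraries where they do the work, as an engineer would, in place of code of your own. Each camera call takes 0.05 s, during which the arm holds its last target. There are 200 camera calls.

TASK

The four small lots on the sale table stand on each other's display plinths: move them so that the shaker stands on the red plinth, the salt jar on the blue one, the letter holder on the green one and the cream pot on the yellow one, each upright and with its whole outline (handle and spout included) centred on the felt to within about a centimetre. The grey plinth is empty and serves as a spare place on the way. Move the lots one at a time without tipping any over, and leave the cream gift boxes beside them where they are.

Things in the scene. Friction and masses are not known exactly. Their poses are not given: they have to be found in the camera images.
- shaker: little silver pierced shaker with a domed top and a side handle, 34 x 43 x 62 mm; origin at the centre of its underside (of its whole outline, handle included), z up; the handle points to its -y; the round body, 34 mm across, has its axis 4 mm from the origin towards +y; grip the body across x, about 35 mm up. 0.07 kg
- salt_jar: small round clear glass salt jar with a cream cap, 44 mm across, 66 mm tall; origin at the centre of its underside, z up; grip the glass in any direction, about 30 mm up. 0.09 kg
- letter_holder: dark cast pierced letter holder: two upright parallel walls on a base, 55 (x) x 78 (y) x 68 (z) mm; origin at the centre of its underside, z up; the walls, 9 mm thick, stand at x = -24 and x = +24 mm; grip across both walls along x (56 mm outside) or one wall, about 45 mm up. 0.19 kg
- cream_pot: small cream-coloured round lidded pot with a spout and a straight black side handle, 44 x 95 x 42 mm; origin at the centre of its underside (of its whole outline, spout and handle included), z up; the handle points to its +y and the spout to its -y; the round body, 44 mm across, has its axis 10 mm from the origin towards -y; grip the body across x, about 22 mm up. 0.11 kg
- red_plinth: turned round dark wooden display plinth with a red felt top, 104 mm across, with one of the four things on it at the start; fixed to the table; origin at the centre of its underside, z up, flat top 14 mm above the origin
- blue_plinth: turned round dark wooden display plinth with a blue felt top, 104 mm across, with one of the four things on it at the start; fixed to the table; origin at the centre of its underside, z up, flat top 14 mm above the origin
- green_plinth: turned round dark wooden display plinth with a green felt top, 104 mm across, with one of the four things on it at the start; fixed to the table; origin at the centre of its underside, z up, flat top 14 mm above the origin
- yellow_plinth: turned round dark wooden display plinth with a yellow felt top, 104 mm across, with one of the four things on it at the start; fixed to the table; origin at the centre of its underside, z up, flat top 14 mm above the origin
- grey_plinth: turned round dark wooden display plinth with a grey felt top, 104 mm across, empty at the start, the spare place; fixed to the table; origin at the centre of its underside, z up, flat top 14 mm above the origin
- gift_box: plain cream lidded card box, 82 (x) x 118 (y) x 56 mm, standing loose to the right of the farther plinths, beyond a like box that is fixed, a bystander; origin at the centre of its underside
Mind the look-alikes: they are no part of the job. What is shaped like the salt_jar but purple is not meant.

How it is judged:
By the outcome, as a careful person would: the job done as asked, in the order asked, and still so for the second after the job is handed in, with the robot touching nothing.
It also fails if it takes over 144 s, if anything falls off the work surface, if the arm or the gripper's body presses on something with over 40 N, if the wrist force passes 120 N, or if a joint passes its speed limit or range.

## Working session

There is one attempt and no reset: what is moved stays moved. The work goes in short steps, Python scripts to look and compute and a tool call to move; the robot and the scene stay as the last step left them, time stands still between calls to the robot, and variables do not carry over. Pictures are saved under pics/ and viewed, at most 14 in all, crops included, and the job is handed in when it is done.

Besides the shell and the picture viewer there is one more tool, called by a JSON object that holds its "api" and its "payload", one argument or row to a line. apply_moves: Moves the arm, as the interface text tells. Its arguments: {"type":"object","properties":{"series":{"type":"array"},"hand":{"type":"number"},"newtons":{"type":"number"}},"required":["series"]}

```bash
mkdir -p pics; ls; python3 - <<'E'
from rig import get_obs, vision, nets, robot
import cv2
o=get_obs();print(o);print(robot.finger_overhang)
for c in("scene","top"):
    im=vision.camera(c);cv2.imwrite(f"pics/{c}0.png",im[:,:,::-1])
    k=vision.calibration(c);print(c,k)
    for n in["shaker","salt_jar","letter_holder","cream_pot","red_plinth","blue_plinth","green_plinth","yellow_plinth","grey_plinth","gift_box"]:
        print(n,[(d["centre"],round(d["conf"],2)) for d in nets.spot_point(c,n)][:3])
E
```

```text
pics
{'time': 0.0, 'q': array([ 9.36482525e-01,  5.28450727e-01,  1.43392283e+00, -6.97492247e-06,
        1.18139910e+00, -1.78514078e-01]), 'joint_velocities': array([0.00015153, 0.00077658, 0.00034119, 0.00116566, 0.00057026,
       0.00081312]), 'joint_torque': array([-1.40699314e-03, -4.40043747e+01, -1.76590794e+01,  6.31611259e-02,
        5.81772847e-02, -1.51045306e-04]), 'position': array([0.27464506, 0.5605885 , 0.21997461]), 'tool_rot': array([ 2.25930761e-01,  9.74142753e-01, -1.00248755e-03, -4.27933995e-04]), 'ft_force': array([ 0.43724784, -0.53490695,  0.72549233]), 'moment': array([-0.02601934,  0.02453167,  0.01166324]), 'grip_force': 0.0, 'grip_width': 0.08679346656966562}
0.022
scene {'K': array([[416.44039687,   0.        , 320.4461079 ],
       [  0.        , 416.44039687, 201.40135913],
       [  0.        ,   0.        ,   1.        ]]), 'R': array([[-0.87013654,  0.49250081, -0.01747438],
       [ 0.3830262 ,  0.6535578 , -0.65280405],
       [-0.31008601, -0.57472181, -0.75732524]]), 't': array([ 0.50512469, -0.14726594,  1.14134002])}
shaker [([0.6484, -0.
[... 890 characters left out ...]
 0.53560601,  0.79203832])}
shaker [([0.6513, -0.0998, 0.0168], 0.52), ([0.452, -0.2366, 0.0156], 0.44)]
salt_jar [([0.4804, 0.1021, -0.0011], 0.79), ([0.4468, -0.0136, 0.002], 0.71), ([0.4471, -0.0069, 0.0144], 0.52)]
letter_holder [([0.454, -0.2358, 0.0109], 0.86)]
cream_pot [([0.4723, 0.2432, 0.0116], 0.87), ([0.4502, -0.2295, 0.0016], 0.26)]
red_plinth [([0.4508, -0.2321, 0.0006], 0.83), ([0.655, -0.0936, 0.0011], 0.55), ([0.4477, -0.0067, 0.0142], 0.48)]
blue_plinth [([0.4715, 0.2422, 0.002], 0.64)]
green_plinth [([0.4484, -0.0098, -0.0006], 0.95)]
yellow_plinth [([0.6508, -0.0948, 0.0027], 0.75)]
grey_plinth [([0.6071, 0.1102, 0.0009], 0.89)]
gift_box [([0.649, -0.3038, 0.0011], 0.55)]
```

```bash
python3 - <<'E'
import cv2
im=cv2.imread("pics/top0.png");cv2.imwrite("pics/top0b.png",cv2.resize(im[:,:],(800,500),interpolation=cv2.INTER_CUBIC))
im=cv2.imread("pics/scene0.png");cv2.imwrite("pics/scene0b.png",cv2.resize(im,(800,500),interpolation=cv2.INTER_CUBIC))
E
```

```text
(no output)
```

View pics/top0b.png

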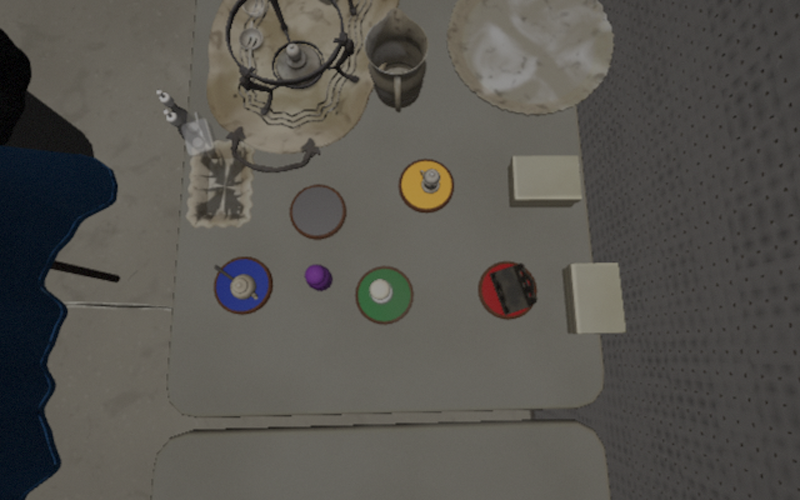

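View pics/scene0b.png

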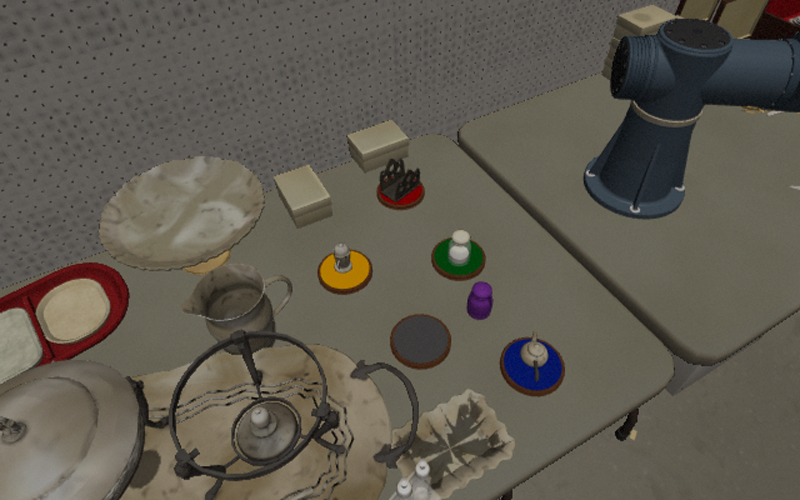

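```bash
cat > h.py <<'E'
import numpy as np, cv2
from rig import get_obs, vision, nets, robot
CAL={c:vision.calibration(c) for c in("scene","top")}
def proj(c,X):
    k=CAL[c]; X=np.atleast_2d(X).astype(float); p=(X@k["R"].T+k["t"])@k["K"].T; return p[:,:2]/p[:,2:]
def unproj(c,uv,z):
    k=CAL[c]; uv=np.atleast_2d(uv).astype(float); d=np.c_[uv,np.ones(len(uv))]@np.linalg.inv(k["K"]).T@k["R"]
    o=-k["R"].T@k["t"]; return o+d*((z-o[2])/d[:,2])[:,None]
def tri(uvs):
    A=[];b=[]
    for c,uv in uvs.items():
        o=unproj(c,uv,0)[0]; p=unproj(c,uv,.3)[0]; d=(p-o)/np.linalg.norm(p-o); P=np.eye(3)-np.outer(d,d); A.append(P);b.append(P@o)
    return np.linalg.lstsq(np.vstack(A),np.hstack(b),rcond=None)[0]
def patch(c,im,x,y,z,s=.06,n=200):
    # rectified top view: up=+x, left=+y
    w=np.array([[x+s,y+s,z],[x+s,y-s,z],[x-s,y-s,z],[x-s,y+s,z]]); 
    H=cv2.getPerspectiveTransform(proj(c,w).astype(np.float32),np.float32([[0,0],[n,0],[n,n],[0,n]]))
    return cv2.warpPerspective(im,H,(n,n),flags=cv2.INTER_CUBIC)
PL=dict(red=(.452,-.234),blue=(.471,.242),green=(.448,-.009),yellow=(.650,-.094),grey=(.605,.108))
E
python3 - <<'E'
from h import *
from scipy.optimize import least_squares
for c in("scene","top"):
    im=cv2.imread(f"pics/{c}0.png"); 
    for n,(x,y) in PL.items():
        uv=proj(c,[x,y,.014])[0]; yy,xx=np.mgrid[:400,:640]
        near=np.hypot(xx-uv[0],yy-uv[1])<45
        hsv=cv2.cvtColor(im,cv2.COLOR_BGR2HSV); h,s,v=[hsv[...,i].astype(int) for i in range(3)]
        f={"red":((h<5)|(h>174))&(s>170),"blue":(h>105)&(h<130)&(s>150),"green":(h>45)&(h<85)&(s>100),"yellow":(h>15)&(h<32)&(s>180),"grey":None}[n]
        if f is None:
            cc=im[int(uv[1]),int(uv[0])].astype(int); f=np.abs(im.astype(int)-cc).max(2)<14
        m=(f&near).astype(np.uint8)
        nl,l,st,_=cv2.connectedComponentsWithStats(m); 
        k=1+np.argmax(st[1:,4]) ; m=(l==k).astype(np.uint8)
        ct=np.vstack(cv2.findContours(m,cv2.RETR_EXTERNAL,cv2.CHAIN_APPROX_NONE)[0])
        p=unproj(c,ct[:,0],.014)[:,:2]
        r=least_squares(lambda q:np.hypot(*(p-q[:2]).T)-q[2],[x,y,.05],loss="soft_l1",f_scale=.0007)
        ctr=proj(c,[*r.x[:2],.014])[0]
        print(c,n,m.sum(),r.x.round(4),np.median(abs(r.fun)).round(5),ctr.round(1))
rows=[]
for c in("top","scene"):
    im=cv2.imread(f"pics/{c}0.png")
    rows.append(np.hstack([cv2.convertScaleAbs(patch(c,im,*PL[n],z),alpha=1.5) for n,z in(("yellow",.045),("red",.08),("green",.08),("blue",.04))]))
M=np.vstack(rows)
for i in range(0,800,200):
  for j in(0,200): cv2.drawMarker(M,(i+100,j+100),(255,0,255),0,8,1)
cv2.imwrite("pics/patch.png",M)
E
```

```text
scene red 198 [ 0.4504 -0.2312  0.0439] 0.00201 [320.1 151.4]
scene blue 1037 [0.471  0.2407 0.0442] 0.00138 [425.6 290.6]
scene green 574 [ 0.4473 -0.0111  0.044 ] 0.0015 [366.4 204.6]
scene yellow 773 [ 0.6501 -0.0923  0.0455] 0.00135 [275.4 215.1]
scene grey 1296 [0.604  0.109  0.0451] 0.00052 [336.1 270.5]
top red 343 [ 0.4528 -0.2333  0.0443] 0.00184 [406.2 231.1]
top blue 848 [0.4718 0.2393 0.0428] 0.00176 [193.5 227.5]
top green 402 [ 0.4473 -0.0087  0.039 ] 0.0033 [305. 236.]Traceback (most recent call last):
  File "<stdin>", line 14, in <module>
    return _wrapfunc(a, 'argmax', axis=axis, out=out, **kwds)
    return bound(*args, **kwds)
ValueError: attempt to get argmax of an empty sequence
```

```bash
python3 - <<'E'
from h import *
from scipy.optimize import least_squares
for c in("scene","top"):
    im=cv2.imread(f"pics/{c}0.png"); 
    hsv=cv2.cvtColor(im,cv2.COLOR_BGR2HSV); h,s,v=[hsv[...,i].astype(int) for i in range(3)]
    for n,(x,y) in PL.items():
        uv=proj(c,[x,y,.014])[0]; yy,xx=np.mgrid[:400,:640]
        near=np.hypot(xx-uv[0],yy-uv[1])<40
        f={"red":((h<4)|(h>174))&(s>140)&(v>50),"blue":(h>105)&(h<130)&(s>110),"green":(h>45)&(h<90)&(s>60),"yellow":(h>14)&(h<32)&(s>120)&(v>80),"grey":None}[n]
        if f is None:
            cc=im[int(uv[1]),int(uv[0])].astype(int); f=np.abs(im.astype(int)-cc).max(2)<14
        m=(f&near).astype(np.uint8)
        nl,l,st,_=cv2.connectedComponentsWithStats(m); m=(st[:,4]>25)[l]&(l>0)
        m=m.astype(np.uint8)
        ct=cv2.convexHull(np.vstack(cv2.findContours(m,cv2.RETR_EXTERNAL,cv2.CHAIN_APPROX_NONE)[0]))
        p=unproj(c,ct[:,0],.014)[:,:2]
        r=least_squares(lambda q:np.hypot(*(p-q[:2]).T)-q[2],[x,y,.05],loss="soft_l1",f_scale=.001)
        print(c,n,m.sum(),r.x.round(4),np.median(abs(r.fun)).round(5),proj(c,[*r.x[:2],.014])[0].round(1))
rows=[]
for c in("top","scene"):
    im=cv2.imread(f"pics/{c}0.png")
    rows.append(np.hstack([cv2.convertScaleAbs(patch(c,im,*PL[n],z),alpha=1.5) for n,z in(("yellow",.045),("red",.08),("green",.08),("blue",.04))]))
M=np.vstack(rows)
for i in range(0,800,200):
  for j in(0,200): cv2.drawMarker(M,(i+100,j+100),(255,0,255),0,8,1)
cv2.imwrite("pics/patch.png",M)
E
```

```text
scene red 189 [ 0.4507 -0.2299  0.045 ] 0.00029 [320.3 151.7]
scene blue 1074 [0.4706 0.2406 0.0462] 0.00012 [425.7 290.5]
scene green 601 [ 0.4472 -0.0114  0.0458] 0.00023 [366.4 204.5]
scene yellow 783 [ 0.6497 -0.0933  0.0475] 0.00045 [275.4 214.7]
scene grey 1399 [0.621  0.125  0.0626] 0.00376 [333.  279.8]
top red 409 [ 0.4527 -0.2328  0.0462] 0.0002 [406.  231.2]
top blue 957 [0.4721 0.2396 0.046 ] 0.00022 [193.4 227.4]
top green 1050 [ 0.4488 -0.0129  0.046 ] 0.00017 [306.9 235.2]
top yellow 1027 [ 0.6515 -0.0941  0.0478] 0.00031 [340.8 147.2]
top grey 1753 [0.5891 0.0841 0.0723] 0.00151 [263.8 174.9]
```

View pics/patch.png

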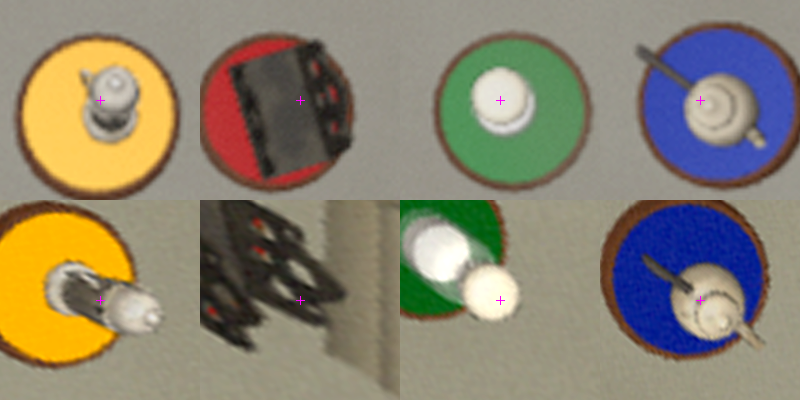

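```bash
python3 - <<'E'
from h import *
T=[]
for n,z in(("yellow",.05),("red",.08),("blue",.035)):
  for c in("top","scene"):
    im=cv2.imread(f"pics/{c}0.png"); u,v=proj(c,[*PL[n],z])[0]; u0,v0=int(u)-24,int(v)-24
    T.append(cv2.convertScaleAbs(cv2.resize(im[v0:v0+48,u0:u0+48],(264,264),interpolation=cv2.INTER_CUBIC),alpha=1.4)); print(n,c,u0,v0)
cv2.imwrite("pics/zoom.png",np.vstack([np.hstack(T[0::2]),np.hstack(T[1::2])]))
for c in CAL: print(c,(-CAL[c]["R"].T@CAL[c]["t"]).round(2))
E
```

```text
yellow top 317 118
yellow scene 249 180
red top 388 203
red scene 294 107
blue top 165 202
blue scene 403 261
scene [0.85 0.5  0.78]
top [ 0.35 -0.05  0.89]
```

View pics/zoom.png

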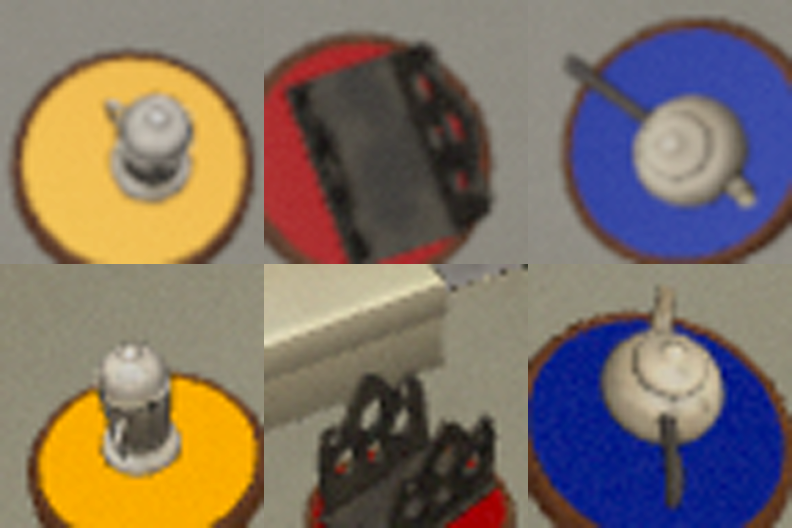

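```bash
python3 - <<'E'
from h import *
p=lambda u,v,a,b:(u+a/5.5,v+b/5.5)
S={"shk_knob":dict(top=p(317,118,156,112),scene=p(249,180,128,84)),
"shk_base":dict(top=p(317,118,151,165),scene=p(249,180,142,186)),
"shk_hand":dict(top=p(317,118,108,105),scene=p(249,180,122,160)),
"pot_knob":dict(top=p(165,202,147,145),scene=p(403,261,147,86)),
"pot_hand":dict(top=p(165,202,44,62),scene=p(403,261,145,239)),
"pot_spout":dict(top=p(165,202,218,200),scene=p(403,261,137,26)),
"jar_cap":dict(top=proj("top",[.4504,-.009,.08])[0],scene=proj("scene",[.4528,-.0036,.08])[0])}
for k,d in S.items(): print(k,tri(d).round(4))
print("base@.016",unproj("top",S["shk_base"]["top"],.016).round(4),unproj("scene",S["shk_base"]["scene"],.016).round(4))
print("letter@.065",unproj("top",[p(388,203,26,90),p(388,203,88,262),p(388,203,168,48),p(388,203,223,215)],.065).round(4))
print("letter@.08",unproj("top",[p(388,203,26,90),p(388,203,88,262),p(388,203,168,48),p(388,203,223,215)],.08).round(4))
E
```

```text
shk_knob [ 0.6488 -0.1008  0.0762]
shk_base [ 0.6496 -0.1017  0.0092]
shk_hand [ 0.6616 -0.0833  0.0528]
pot_knob [0.4638 0.232  0.0506]
pot_hand [0.4989 0.2766 0.0429]
pot_spout [0.4438 0.2064 0.0391]
jar_cap [ 0.4504 -0.0081  0.0746]
base@.016 [[ 0.6488 -0.1025  0.016 ]] [[ 0.6501 -0.0949  0.016 ]]
letter@.065 [[ 0.4725 -0.1961  0.065 ]
 [ 0.4068 -0.2156  0.065 ]
 [ 0.4875 -0.2515  0.065 ]
 [ 0.4233 -0.2677  0.065 ]]
letter@.08 [[ 0.4704 -0.1935  0.08  ]
 [ 0.4059 -0.2127  0.08  ]
 [ 0.4851 -0.2479  0.08  ]
 [ 0.422  -0.2638  0.08  ]]
```

{"api": "apply_moves", "payload": {
  "series": [
    {"offset":[17.5,-57,-7],"rot":[0,0,-64]},
    {"offset":[17.5,-57,-7],"rot":[0,0,-64]},
    {"offset":[17.5,-57,-7],"rot":[0,0,-64]},
    {"offset":[17.5,-57,-7],"rot":[0,0,-64]},
    {"offset":[17.5,-57,-7],"rot":[0,0,-64]},
    {"offset":[17.5,-57,-7],"rot":[0,0,-64]},
    {"offset":[17.5,-57,-7],"rot":[0,0,-64]},
    {"offset":[17.5,-57,-7],"rot":[0,0,-64]},
    {"offset":[17.5,-57,-7],"rot":[0,0,-64]},
    {"offset":[17.5,-57,-7],"rot":[0,0,-64]},
    {"offset":[17.5,-57,-7],"rot":[0,0,-64]},
    {"offset":[17.5,-57,-7],"rot":[0,0,-64]},
    {"offset":[17.5,-57,-7],"rot":[0,0,-64]},
    {"offset":[17.5,-57,-7],"rot":[0,0,-64]},
    {"offset":[17.5,-57,-7],"rot":[0,0,-64]},
    {"offset":[17.5,-57,-7],"rot":[0,0,-64]}
  ],
  "hand": 1
}}

```text
time: 2.7
position: [0.4493, -0.0072, 0.1511]
tool_rot: [0.707, 0.707, -0.0, -0.0]
ft_force: [-0.4, 0.3, 0.7]
grip_width: 0.087
grip_force: 0.0
```

{"api": "apply_moves", "payload": {
  "series": [
    {"offset":[0.1,-0.1,-3]},
    {"offset":[0.1,-0.1,-6]},
    {"offset":[0.1,-0.1,-9]},
    {"offset":[0.1,-0.1,-10.4]},
    {"offset":[0.1,-0.1,-10.4]}
  ]
}}

```text
schema error: expected keys offset, rot
```

{"api": "apply_moves", "payload": {
  "series": [
    {"offset":[0,0,0]},
    {"offset":[0,0,0]},
    {"offset":[0,0,0]},
    {"offset":[0,0,0]},
    {"offset":[0,0,0]},
    {"offset":[0,0,0]},
    {"offset":[0,0,0]}
  ],
  "hand": 0,
  "newtons": 12
}}

```text
schema error: expected keys offset, rot
```

{"api": "apply_moves", "payload": {
  "series": [
    {"offset":[0.1,-0.1,-3],"rot":[0,0,0]},
    {"offset":[0.1,-0.1,-6],"rot":[0,0,0]},
    {"offset":[0.1,-0.1,-9],"rot":[0,0,0]},
    {"offset":[0.1,-0.1,-10.4],"rot":[0,0,0]},
    {"offset":[0.1,-0.1,-10.4],"rot":[0,0,0]}
  ]
}}

```text
time: 3.2
position: [0.4495, -0.008, 0.0455]
tool_rot: [0.707, 0.707, -0.001, -0.002]
ft_force: [-0.1, -0.1, -0.4]
grip_width: 0.0873
grip_force: 0.0
```

{"api": "apply_moves", "payload": {
  "series": [
    {"offset":[0,0,0],"rot":[0,0,0]},
    {"offset":[0,0,0],"rot":[0,0,0]},
    {"offset":[0,0,0],"rot":[0,0,0]},
    {"offset":[0,0,0],"rot":[0,0,0]},
    {"offset":[0,0,0],"rot":[0,0,0]},
    {"offset":[0,0,0],"rot":[0,0,0]},
    {"offset":[0,0,0],"rot":[0,0,0]}
  ],
  "hand": 0,
  "newtons": 12
}}

```text
time: 3.9
position: [0.4511, -0.0099, 0.0471]
tool_rot: [0.708, 0.706, 0.0, 0.0]
ft_force: [0.4, 0.1, 0.1]
grip_width: 0.0396
grip_force: 11.9
```

{"api": "apply_moves", "payload": {
  "series": [
    {"offset":[0,0,3],"rot":[0,0,0]},
    {"offset":[0,0,7],"rot":[0,0,0]},
    {"offset":[0,0,10],"rot":[0,0,0]},
    {"offset":[4,3,10],"rot":[0,0,0]},
    {"offset":[8,6,10],"rot":[0,0,0]},
    {"offset":[12,9,10],"rot":[0,0,0]},
    {"offset":[15.3,11.8,10],"rot":[0,0,0]},
    {"offset":[15.3,11.8,10],"rot":[0,0,0]},
    {"offset":[15.3,11.8,10],"rot":[0,0,0]}
  ]
}}

```text
time: 4.8
position: [0.6034, 0.1087, 0.146]
tool_rot: [0.707, 0.707, -0.001, -0.001]
ft_force: [-0.5, 0.2, -0.5]
grip_width: 0.0395
grip_force: 11.9
```

```bash
python3 - <<'E'
from h import *
T=[]
for c in("top","scene"):
    im=vision.camera(c);u,v=proj(c,[.604,.109,.1])[0].astype(int);v=max(v,60)
    T.append(cv2.convertScaleAbs(cv2.resize(im[v-60:v+60,u-60:u+60,::-1],(400,400)),alpha=1.4));print(c,u-60,v-60)
cv2.imwrite("pics/j1.png",np.hstack(T));o=get_obs();print(o["position"],o["grip_width"])
E
```

```text
top 185 97
scene 276 187
[0.60210516 0.10765859 0.14610853] 0.039783817790579136
```

View pics/j1.png

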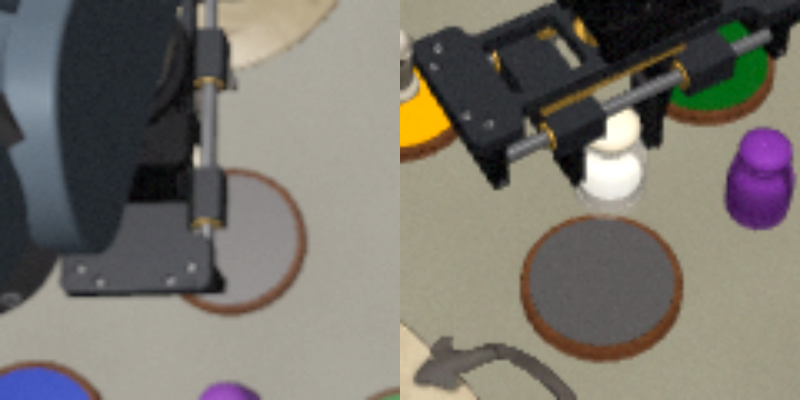

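{"api": "apply_moves", "payload": {
  "series": [
    {"offset":[0,0,-3],"rot":[0,0,0]},
    {"offset":[0,0,-6],"rot":[0,0,0]},
    {"offset":[0,0,-8.5],"rot":[0,0,0]},
    {"offset":[0,0,-9.5],"rot":[0,0,0]},
    {"offset":[0,0,-9.9],"rot":[0,0,0]},
    {"offset":[0,0,-9.9],"rot":[0,0,0]},
    {"offset":[0,0,-9.9],"rot":[0,0,0]}
  ]
}}

```text
time: 5.6
position: [0.6051, 0.108, 0.0492]
tool_rot: [0.708, 0.706, 0.001, 0.001]
ft_force: [0.3, -0.4, -1.4]
grip_width: 0.0395
grip_force: 11.9
```

{"api": "apply_moves", "payload": {
  "series": [
    {"offset":[0,0,0],"rot":[0,0,0]},
    {"offset":[0,0,0],"rot":[0,0,0]},
    {"offset":[0,0,0],"rot":[0,0,0]},
    {"offset":[0,0,0],"rot":[0,0,0]},
    {"offset":[0,0,0],"rot":[0,0,0]},
    {"offset":[0,0,4],"rot":[0,0,0]},
    {"offset":[0,0,8],"rot":[0,0,0]},
    {"offset":[0,0,10],"rot":[0,0,0]}
  ],
  "hand": 1
}}

```text
time: 6.4
position: [0.6058, 0.1083, 0.1511]
tool_rot: [0.708, 0.706, 0.002, 0.002]
ft_force: [0.3, 0.3, 0.5]
grip_width: 0.0856
grip_force: 0.0
```

{"api": "apply_moves", "payload": {
  "series": [
    {"offset":[-15.4,-34.2,0],"rot":[0,0,-74.5]},
    {"offset":[-15.4,-34.2,0],"rot":[0,0,-74.5]},
    {"offset":[-15.4,-34.2,0],"rot":[0,0,-74.5]},
    {"offset":[-15.4,-34.2,0],"rot":[0,0,-74.5]},
    {"offset":[-15.4,-34.2,0],"rot":[0,0,-74.5]},
    {"offset":[-15.4,-34.2,0],"rot":[0,0,-74.5]},
    {"offset":[-15.4,-34.2,0],"rot":[0,0,-74.5]},
    {"offset":[-15.4,-34.2,0],"rot":[0,0,-74.5]},
    {"offset":[-15.4,-34.2,0],"rot":[0,0,-74.5]},
    {"offset":[-15.4,-34.2,0],"rot":[0,0,-74.5]},
    {"offset":[-15.4,-34.2,0],"rot":[0,0,-74.5]}
  ]
}}

```text
time: 7.5
position: [0.45, -0.2336, 0.1479]
tool_rot: [0.991, 0.135, -0.0, -0.0]
ft_force: [0.8, 0.0, -0.3]
grip_width: 0.0867
grip_force: 0.0
```

```bash
python3 - <<'E'
from h import *
q=unproj("top",[(404,215.4),(413.6,248.6)],.02);print(q.round(4),q.mean(0))
T=[]
for c in("top","scene"):
    im=vision.camera(c)
    for (x,y,z) in((.604,.108,.05),(.45,-.234,.06)):
        u,v=proj(c,[x,y,z])[0].astype(int)
        T.append(cv2.convertScaleAbs(cv2.resize(im[v-35:v+35,u-35:u+35,::-1],(280,280),interpolation=2),alpha=1.4));print(c,u-35,v-35)
    for n in("salt_jar","letter_holder"): print(n,[(d["centre"],round(d["conf"],2)) for d in nets.spot_point(c,n)][:3])
cv2.imwrite("pics/l1.png",np.vstack([np.hstack(T[:2]),np.hstack(T[2:])]));print(get_obs()["position"])
E
```

```text
[[ 0.4873 -0.2294  0.02  ]
 [ 0.4136 -0.2456  0.02  ]] [ 0.45044448 -0.23752009  0.02      ]
top 215 129
top 375 194
salt_jar []
letter_holder []
scene 300 225
scene 284 102
salt_jar [([0.4802, 0.1051, -0.0055], 0.89), ([0.6073, 0.1098, 0.0147], 0.69)]
letter_holder [([0.4517, -0.2396, 0.0138], 0.83), ([0.4714, 0.2406, -0.0017], 0.72)]
[ 0.45034314 -0.23321052  0.14797739]
```

View pics/l1.png

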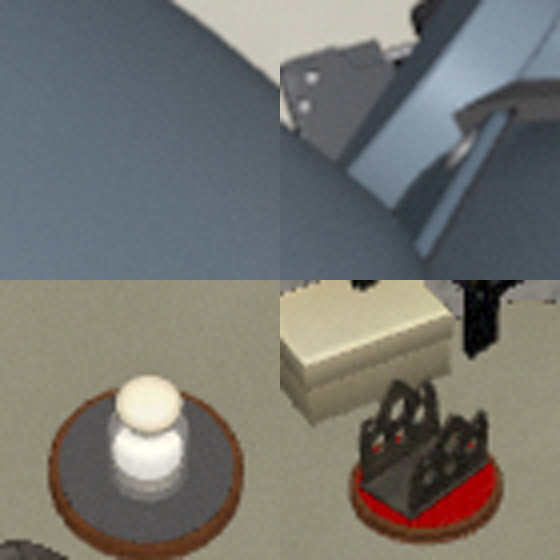

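{"api": "apply_moves", "payload": {
  "series": [
    {"offset":[0.1,-0.3,-1],"rot":[0,0,0]},
    {"offset":[0.1,-0.3,-4],"rot":[0,0,0]},
    {"offset":[0.1,-0.3,-7],"rot":[0,0,0]},
    {"offset":[0.1,-0.3,-8.6],"rot":[0,0,0]},
    {"offset":[0.1,-0.3,-8.6],"rot":[0,0,0]}
  ]
}}

```text
time: 8.3
position: [0.4495, -0.2356, 0.0593]
tool_rot: [0.991, 0.134, -0.002, -0.002]
ft_force: [-0.4, 0.4, -0.2]
grip_width: 0.087
grip_force: 0.0
```

{"api": "apply_moves", "payload": {
  "series": [
    {"offset":[0,0,0],"rot":[0,0,0]},
    {"offset":[0,0,0],"rot":[0,0,0]},
    {"offset":[0,0,0],"rot":[0,0,0]},
    {"offset":[0,0,0],"rot":[0,0,0]},
    {"offset":[0,0,0],"rot":[0,0,0]},
    {"offset":[0,0,0],"rot":[0,0,0]}
  ],
  "hand": 0,
  "newtons": 20
}}

```text
time: 8.9
position: [0.4512, -0.2367, 0.0625]
tool_rot: [0.991, 0.134, 0.0, 0.0]
ft_force: [1.1, 2.0, 3.5]
grip_width: 0.0543
grip_force: 19.9
```

{"api": "apply_moves", "payload": {
  "series": [
    {"offset":[0,0,2],"rot":[0,0,0]},
    {"offset":[0,0,5],"rot":[0,0,0]},
    {"offset":[0,0,8],"rot":[0,0,0]},
    {"offset":[0,3,8],"rot":[0,0,0]},
    {"offset":[0,7,8],"rot":[0,0,0]},
    {"offset":[0,11,8],"rot":[0,0,0]},
    {"offset":[-0.3,15,8],"rot":[0,0,0]},
    {"offset":[-0.3,19,8],"rot":[0,0,0]},
    {"offset":[-0.3,22.5,8],"rot":[0,0,0]},
    {"offset":[-0.3,22.5,5],"rot":[0,0,0]},
    {"offset":[-0.3,22.5,2.5],"rot":[0,0,0]},
    {"offset":[-0.3,22.5,1],"rot":[0,0,0]},
    {"offset":[-0.3,22.5,0.2],"rot":[0,0,0]},
    {"offset":[-0.3,22.5,0.1],"rot":[0,0,0]},
    {"offset":[-0.3,22.5,0.1],"rot":[0,0,0]}
  ]
}}

```text
time: 10.4
position: [0.4483, -0.012, 0.063]
tool_rot: [0.991, 0.134, 0.0, 0.0]
ft_force: [-0.1, 0.5, -2.3]
grip_width: 0.0543
grip_force: 19.9
```

```bash
python3 - <<'E'
from h import *
c="scene";im=vision.camera(c);u,v=proj(c,[.448,-.012,.05])[0].astype(int)
cv2.imwrite("pics/l2.png",cv2.convertScaleAbs(cv2.resize(im[v-50:v+50,u-50:u+50,::-1],(400,400),interpolation=2),alpha=1.4))
o=get_obs();print(o["position"],o["grip_width"],o["ft_force"],[(d["centre"],d["conf"]) for d in nets.spot_point(c,"letter_holder")])
E
```

```text
[ 0.44851159 -0.01209175  0.06326346] 0.05473012906232612 [ 0.42549057  0.15244802 -2.32677185] [([0.4503, -0.0145, 0.0169], 0.6)]
```

View pics/l2.png

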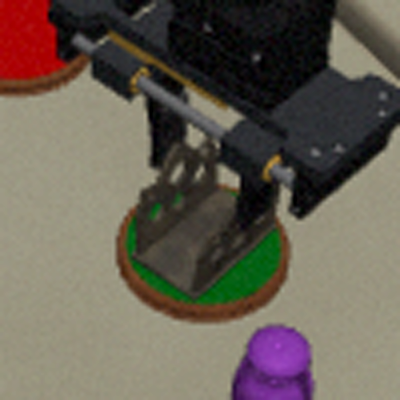

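{"api": "apply_moves", "payload": {
  "series": [
    {"offset":[0,0,0],"rot":[0,0,0]},
    {"offset":[0,0,0],"rot":[0,0,0]},
    {"offset":[0,0,0],"rot":[0,0,0]},
    {"offset":[0,0,0],"rot":[0,0,0]},
    {"offset":[0,0,4],"rot":[0,0,0]},
    {"offset":[0,0,9],"rot":[0,0,0]},
    {"offset":[0,0,9],"rot":[0,0,0]},
    {"offset":[20.1,-8.9,9],"rot":[0,0,39.5]},
    {"offset":[20.1,-8.9,9],"rot":[0,0,39.5]},
    {"offset":[20.1,-8.9,9],"rot":[0,0,39.5]},
    {"offset":[20.1,-8.9,9],"rot":[0,0,39.5]},
    {"offset":[20.1,-8.9,9],"rot":[0,0,39.5]},
    {"offset":[20.1,-8.9,9],"rot":[0,0,39.5]},
    {"offset":[20.1,-8.9,9],"rot":[0,0,39.5]}
  ],
  "hand": 1
}}

```text
time: 11.9
position: [0.6476, -0.1003, 0.1515]
tool_rot: [0.888, 0.46, -0.001, -0.001]
ft_force: [-0.9, 0.1, 0.3]
grip_width: 0.087
grip_force: 0.0
```

```bash
python3 - <<'E'
from h import *
T=[]
for c in("top","scene"):
    im=vision.camera(c);u,v=proj(c,[.448,-.012,.05])[0].astype(int)
    T.append(cv2.convertScaleAbs(cv2.resize(im[v-40:v+40,u-40:u+40,::-1],(400,400),interpolation=2),alpha=1.4))
    for n in("letter_holder","shaker"):print(c,n,[(d["centre"],d["conf"]) for d in nets.spot_point(c,n)])
cv2.imwrite("pics/l3.png",np.hstack(T))
E
```

```text
top letter_holder []
top shaker []
scene letter_holder [([0.448, -0.0137, 0.0172], 0.59), ([0.6075, 0.1108, 0.017], 0.19)]
scene shaker [([0.649, -0.0983, 0.0133], 0.86)]
```

View pics/l3.png

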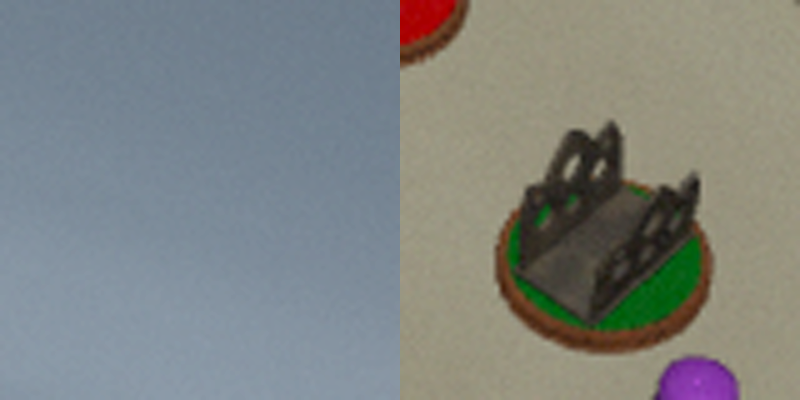

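{"api": "apply_moves", "payload": {
  "series": [
    {"offset":[0,0,-3],"rot":[0,0,0]},
    {"offset":[0,0,-6],"rot":[0,0,0]},
    {"offset":[0,0,-9],"rot":[0,0,0]},
    {"offset":[0,0,-10.1],"rot":[0,0,0]},
    {"offset":[0,0,-10.1],"rot":[0,0,0]}
  ]
}}

```text
time: 12.7
position: [0.6475, -0.1002, 0.0504]
tool_rot: [0.887, 0.461, -0.001, -0.001]
ft_force: [-0.6, 0.2, 0.0]
grip_width: 0.0871
grip_force: 0.0
```

{"api": "apply_moves", "payload": {
  "series": [
    {"offset":[0,0,0],"rot":[0,0,0]},
    {"offset":[0,0,0],"rot":[0,0,0]},
    {"offset":[0,0,0],"rot":[0,0,0]},
    {"offset":[0,0,0],"rot":[0,0,0]},
    {"offset":[0,0,0],"rot":[0,0,0]},
    {"offset":[0,0,0],"rot":[0,0,0]},
    {"offset":[0,0,0],"rot":[0,0,0]}
  ],
  "hand": 0,
  "newtons": 12
}}

```text
time: 13.4
position: [0.6491, -0.1008, 0.052]
tool_rot: [0.887, 0.461, 0.0, 0.0]
ft_force: [-0.2, -0.6, 0.2]
grip_width: 0.0392
grip_force: 0.0
```

{"api": "apply_moves", "payload": {
  "series": [
    {"offset":[0,0,0],"rot":[0,0,0]},
    {"offset":[0,0,0],"rot":[0,0,0]},
    {"offset":[0,0,0],"rot":[0,0,0]},
    {"offset":[0,0,0],"rot":[0,0,0]}
  ]
}}

```text
time: 13.8
position: [0.6491, -0.1008, 0.0519]
tool_rot: [0.887, 0.461, 0.0, -0.0]
ft_force: [0.0, 0.4, 0.2]
grip_width: 0.0302
grip_force: 12.0
```

{"api": "apply_moves", "payload": {
  "series": [
    {"offset":[0,0,2],"rot":[0,0,0]},
    {"offset":[0,0,5],"rot":[0,0,0]},
    {"offset":[0,0,8],"rot":[0,0,0]},
    {"offset":[-3,-2,8],"rot":[0,0,0]},
    {"offset":[-6.4,-4.2,8],"rot":[0,0,0]},
    {"offset":[-9.8,-6.5,8],"rot":[0,0,0]},
    {"offset":[-13.2,-8.8,8],"rot":[0,0,0]},
    {"offset":[-16.6,-11.1,8],"rot":[0,0,0]},
    {"offset":[-19.9,-13.3,8],"rot":[0,0,0]},
    {"offset":[-19.9,-13.3,5],"rot":[0,0,0]},
    {"offset":[-19.9,-13.3,2.5],"rot":[0,0,0]},
    {"offset":[-19.9,-13.3,1],"rot":[0,0,0]},
    {"offset":[-19.9,-13.3,0.2],"rot":[0,0,0]},
    {"offset":[-19.9,-13.3,0.1],"rot":[0,0,0]},
    {"offset":[-19.9,-13.3,0.1],"rot":[0,0,0]}
  ]
}}

```text
time: 15.3
position: [0.4504, -0.2339, 0.0532]
tool_rot: [0.887, 0.461, 0.0, 0.0]
ft_force: [-0.9, 0.3, 0.3]
grip_width: 0.0302
grip_force: 12.0
```

```bash
python3 - <<'E'
from h import *
c="scene";im=vision.camera(c)
o=get_obs();print(o["position"],o["grip_width"],o["ft_force"],[(d["centre"],d["conf"]) for d in nets.spot_point(c,"shaker")])
E
```

```text
[ 0.45057208 -0.2340182   0.05350446] 0.03034856618087966 [ 0.04417663  0.15234002 -1.19300851] [([0.4526, -0.2289, 0.0179], 0.68), ([0.4681, 0.2406, -0.0002], 0.32), ([0.651, -0.0914, -0.0005], 0.28)]
```

{"api": "apply_moves", "payload": {
  "series": [
    {"offset":[0,0,0],"rot":[0,0,0]},
    {"offset":[0,0,0],"rot":[0,0,0]},
    {"offset":[0,0,0],"rot":[0,0,0]},
    {"offset":[0,0,0],"rot":[0,0,0]},
    {"offset":[0,0,0],"rot":[0,0,0]},
    {"offset":[0,0,0],"rot":[0,0,0]},
    {"offset":[0,0,4],"rot":[0,0,0]},
    {"offset":[0,0,8],"rot":[0,0,0]},
    {"offset":[0,0,11],"rot":[0,0,0]},
    {"offset":[0,0,11],"rot":[0,0,0]}
  ],
  "hand": 1
}}

```text
time: 16.4
position: [0.4524, -0.2357, 0.1669]
tool_rot: [0.887, 0.461, 0.002, 0.004]
ft_force: [0.9, 0.6, -1.2]
grip_width: 0.0864
grip_force: 0.0
```

{"api": "apply_moves", "payload": {
  "series": [
    {"offset":[1.4,46.6,0],"rot":[0,0,-3]},
    {"offset":[1.4,46.6,0],"rot":[0,0,-3]},
    {"offset":[1.4,46.6,0],"rot":[0,0,-3]},
    {"offset":[1.4,46.6,0],"rot":[0,0,-3]},
    {"offset":[1.4,46.6,0],"rot":[0,0,-3]},
    {"offset":[1.4,46.6,0],"rot":[0,0,-3]},
    {"offset":[1.4,46.6,0],"rot":[0,0,-3]},
    {"offset":[1.4,46.6,0],"rot":[0,0,-3]},
    {"offset":[1.4,46.6,0],"rot":[0,0,-3]},
    {"offset":[1.4,46.6,0],"rot":[0,0,-3]},
    {"offset":[1.4,46.6,0],"rot":[0,0,-3]},
    {"offset":[1.4,46.6,0],"rot":[0,0,-3]}
  ]
}}

```text
time: 17.6
position: [0.4632, 0.2319, 0.162]
tool_rot: [0.899, 0.438, -0.001, -0.0]
ft_force: [0.1, -0.1, 0.2]
grip_width: 0.0867
grip_force: 0.0
```

```bash
python3 - <<'E'
from h import *
T=[]
for c in("top","scene"):
    im=vision.camera(c)
    for (x,y,z) in((.452,-.232,.05),(.471,.24,.06)):
        u,v=proj(c,[x,y,z])[0].astype(int)
        T.append(cv2.convertScaleAbs(cv2.resize(im[v-35:v+35,u-35:u+35,::-1],(290,290),interpolation=2),alpha=1.4));print(c,u-35,v-35)
    for n in("shaker","cream_pot"):print(c,n,[(d["centre"],d["conf"]) for d in nets.spot_point(c,n)])
cv2.imwrite("pics/s1.png",np.vstack([np.hstack(T[:2]),np.hstack(T[2:])]))
E
```

```text
top 373 194
top 150 190
top shaker [([0.4517, -0.2325, 0.0134], 0.75), ([0.4484, -0.0113, 0.0129], 0.58)]
top cream_pot [([0.4734, 0.2422, 0.014], 0.7), ([0.6536, -0.0942, -0.0015], 0.61), ([0.6052, 0.1099, -0.0004], 0.57), ([0.6029, 0.1075, 0.0141], 0.21)]
scene 284 106
scene 394 243
scene shaker [([0.45, -0.2329, 0.0131], 0.82)]
scene cream_pot [([0.4717, 0.2409, 0.0109], 0.7)]
```

View pics/s1.png

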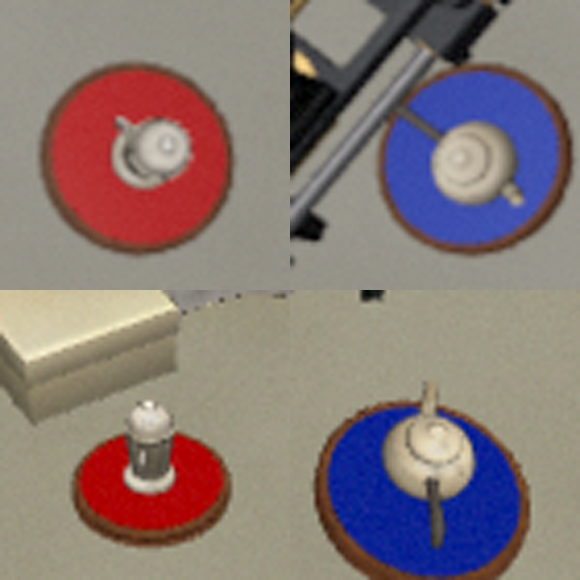

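{"api": "apply_moves", "payload": {
  "series": [
    {"offset":[0,0,-3],"rot":[0,0,0]},
    {"offset":[0,0,-6],"rot":[0,0,0]},
    {"offset":[0,0,-9],"rot":[0,0,0]},
    {"offset":[0,0,-11],"rot":[0,0,0]},
    {"offset":[0,0,-12.2],"rot":[0,0,0]},
    {"offset":[0,0,-12.2],"rot":[0,0,0]}
  ]
}}

```text
time: 18.5
position: [0.4634, 0.2315, 0.0397]
tool_rot: [0.899, 0.437, -0.001, -0.0]
ft_force: [-0.5, -0.3, 0.0]
grip_width: 0.0872
grip_force: 0.0
```

{"api": "apply_moves", "payload": {
  "series": [
    {"offset":[0,0,0],"rot":[0,0,0]},
    {"offset":[0,0,0],"rot":[0,0,0]},
    {"offset":[0,0,0],"rot":[0,0,0]},
    {"offset":[0,0,0],"rot":[0,0,0]},
    {"offset":[0,0,0],"rot":[0,0,0]},
    {"offset":[0,0,0],"rot":[0,0,0]},
    {"offset":[0,0,0],"rot":[0,0,0]},
    {"offset":[0,0,0],"rot":[0,0,0]}
  ],
  "hand": 0,
  "newtons": 14
}}

```text
time: 19.3
position: [0.4642, 0.2322, 0.041]
tool_rot: [0.899, 0.438, 0.0, 0.0]
ft_force: [1.6, -1.1, 2.9]
grip_width: 0.0309
grip_force: 2.0
```

{"api": "apply_moves", "payload": {
  "series": [
    {"offset":[0,0,0],"rot":[0,0,0]},
    {"offset":[0,0,0],"rot":[0,0,0]}
  ]
}}

```text
time: 19.5
position: [0.4648, 0.2321, 0.0411]
tool_rot: [0.899, 0.438, 0.001, 0.0]
ft_force: [0.9, -2.2, 1.9]
grip_width: 0.0282
grip_force: 11.5
```

```bash
python3 - <<'E'
from h import *
c="scene";im=vision.camera(c);u,v=proj(c,[.471,.24,.05])[0].astype(int)
cv2.imwrite("pics/p1.png",cv2.convertScaleAbs(cv2.resize(im[v-50:v+50,u-50:u+50,::-1],(500,500),interpolation=2),alpha=1.4))
E
```

```text
(no output)
```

View pics/p1.png

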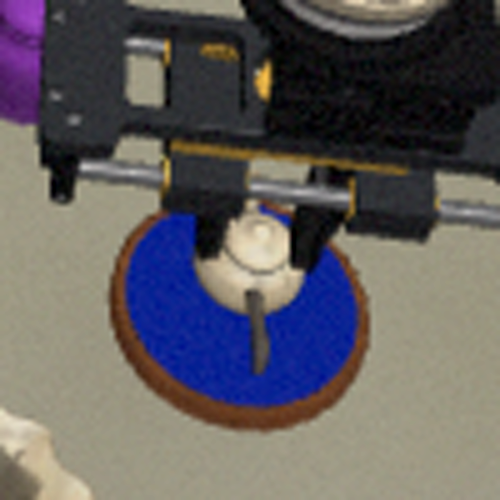

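```bash
python3 - <<'E'
from h import *
c="scene";u,v=proj(c,[.471,.24,.05])[0].astype(int);o=np.array([u-50,v-50]);print(o)
d=np.array([np.cos(np.radians(-38)),np.sin(np.radians(-38)),0])
for z in(.02,.038,.056):
  for w in(-.014,0,.014): print(z,w,((proj(c,np.array([.4645,.232,z])+w*d)[0]-o)*5).round())
im=vision.camera(c)
o=get_obs();print(o["grip_width"],o["grip_force"],o["position"],o["tool_rot"],o["ft_force"],[(d["centre"],d["conf"]) for d in nets.spot_point(c,"cream_pot")])
E
```

```text
[378 231]
0.02 -0.014 [274. 271.]
0.02 0 [239. 267.]
0.02 0.014 [204. 263.]
0.038 -0.014 [283. 249.]
0.038 0 [247. 245.]
0.038 0.014 [212. 240.]
0.056 -0.014 [291. 226.]
0.056 0 [255. 221.]
0.056 0.014 [219. 217.]
0.028145261569457347 11.571548239298863 [0.46465734 0.23215415 0.04109404] [8.99229718e-01 4.37476409e-01 5.16715707e-04 1.95664662e-04] [ 0.84716105 -1.93836569  0.7312701 ] []
```

{"api": "apply_moves", "payload": {
  "series": [
    {"offset":[0,0,0],"rot":[0,0,0]},
    {"offset":[0,0,0],"rot":[0,0,0]},
    {"offset":[0,0,0],"rot":[0,0,0]},
    {"offset":[0,0,0],"rot":[0,0,0]},
    {"offset":[0,0,0],"rot":[0,0,0]},
    {"offset":[0,0,0],"rot":[0,0,0]},
    {"offset":[0,0,5],"rot":[0,0,0]},
    {"offset":[0,0,10],"rot":[0,0,0]},
    {"offset":[0,0,10],"rot":[0,0,0]}
  ],
  "hand": 1
}}

```text
time: 20.55
position: [0.4684, 0.2335, 0.1463]
tool_rot: [0.899, 0.438, 0.006, 0.001]
ft_force: [0.6, 0.3, -0.5]
grip_width: 0.0855
grip_force: 0.0
```

```bash
python3 - <<'E'
from h import *
T=[]
for c in("top","scene"):
    im=vision.camera(c);u,v=proj(c,[.471,.24,.035])[0].astype(int);print(c,u-24,v-24)
    T.append(cv2.convertScaleAbs(cv2.resize(im[v-24:v+24,u-24:u+24,::-1],(384,384),interpolation=2),alpha=1.4))
    for n in("cream_pot",):print(c,n,[(d["centre"],d["conf"]) for d in nets.spot_point(c,n)])
cv2.imwrite("pics/p2.png",np.hstack(T));print(get_obs()["position"])
E
```

```text
top 165 202
top cream_pot [([0.4733, 0.2398, 0.0127], 0.59), ([0.4475, -0.0121, 0.0116], 0.24)]
scene 403 261
scene cream_pot [([0.4757, 0.2417, 0.0116], 0.74)]
[0.46303296 0.2319216  0.14021158]
```

View pics/p2.png

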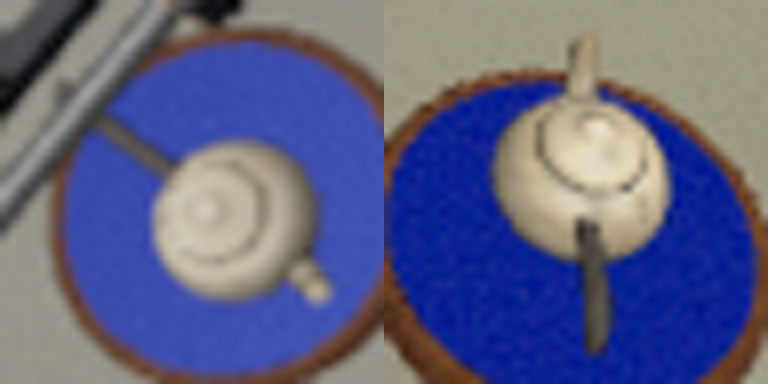

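{"api": "apply_moves", "payload": {
  "series": [
    {"offset":[0.1,0,-3],"rot":[0,0,0]},
    {"offset":[0.1,0,-6],"rot":[0,0,0]},
    {"offset":[0.1,0,-9],"rot":[0,0,0]},
    {"offset":[0.1,0,-10.2],"rot":[0,0,0]},
    {"offset":[0.1,0,-10.2],"rot":[0,0,0]},
    {"offset":[0.1,0,-10.2],"rot":[0,0,0]}
  ]
}}

```text
time: 21.35
position: [0.465, 0.2322, 0.0388]
tool_rot: [0.899, 0.437, -0.0, -0.0]
ft_force: [0.0, -0.2, 0.0]
grip_width: 0.0868
grip_force: 0.0
```

{"api": "apply_moves", "payload": {
  "series": [
    {"offset":[0,0,0],"rot":[0,0,0]},
    {"offset":[0,0,0],"rot":[0,0,0]},
    {"offset":[0,0,0],"rot":[0,0,0]},
    {"offset":[0,0,0],"rot":[0,0,0]},
    {"offset":[0,0,0],"rot":[0,0,0]},
    {"offset":[0,0,0],"rot":[0,0,0]},
    {"offset":[0,0,0],"rot":[0,0,0]},
    {"offset":[0,0,0],"rot":[0,0,0]},
    {"offset":[0,0,0],"rot":[0,0,0]},
    {"offset":[0,0,0],"rot":[0,0,0]},
    {"offset":[0,0,0],"rot":[0,0,0]}
  ],
  "hand": 0,
  "newtons": 14
}}

```text
time: 22.45
position: [0.4651, 0.2322, 0.0389]
tool_rot: [0.899, 0.437, 0.0, 0.0]
ft_force: [0.4, 0.4, -0.1]
grip_width: 0.0312
grip_force: 11.0
```

{"api": "apply_moves", "payload": {
  "series": [
    {"offset":[0,0,0],"rot":[0,0,0]},
    {"offset":[0,0,0],"rot":[0,0,0]},
    {"offset":[0,0,0.5],"rot":[0,0,0]},
    {"offset":[0,0,1.5],"rot":[0,0,0]},
    {"offset":[0,0,3],"rot":[0,0,0]},
    {"offset":[0,0,3],"rot":[0,0,0]},
    {"offset":[0,0,3],"rot":[0,0,0]}
  ],
  "newtons": 18
}}

```text
time: 23.15
position: [0.4654, 0.2323, 0.0696]
tool_rot: [0.899, 0.437, 0.001, 0.0]
ft_force: [0.1, -0.6, -1.4]
grip_width: 0.031
grip_force: 14.0
```

```bash
python3 - <<'E'
from h import *
c="scene";im=vision.camera(c);u,v=proj(c,[.471,.24,.07])[0].astype(int);print(u-40,v-40)
cv2.imwrite("pics/p3.png",cv2.convertScaleAbs(cv2.resize(im[v-40:v+40,u-40:u+40,::-1],(480,480),interpolation=2),alpha=1.4))
o=get_obs();print(o["grip_width"],o["grip_force"],o["position"],o["ft_force"],[(d["centre"],d["conf"]) for d in nets.spot_point(c,"cream_pot")])
E
```

```text
390 236
0.03080777965047276 14.024221198924351 [0.4649656  0.23218584 0.06911617] [ 0.21277353 -0.38492977 -1.72837092] [([0.4721, 0.2427, 0.0431], 0.75)]
```

View pics/p3.png

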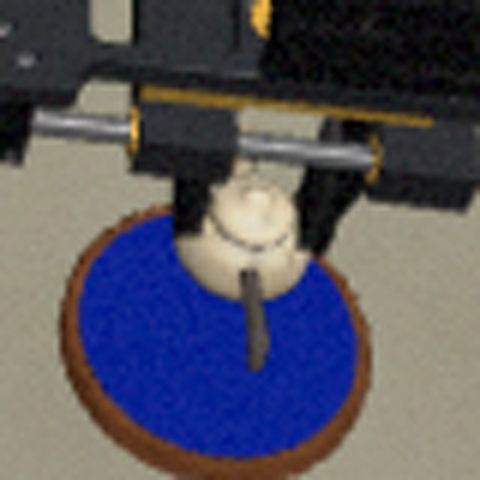

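{"api": "apply_moves", "payload": {
  "series": [
    {"offset":[0,0,3],"rot":[0,0,0]},
    {"offset":[0,0,6],"rot":[0,0,0]},
    {"offset":[0,0,8],"rot":[0,0,0]},
    {"offset":[1.5,-2.8,8],"rot":[0,0,0]},
    {"offset":[3.5,-6.5,8],"rot":[0,0,0]},
    {"offset":[5.5,-10.3,8],"rot":[0,0,0]},
    {"offset":[7.5,-14,8],"rot":[0,0,0]},
    {"offset":[9.5,-17.8,8],"rot":[0,0,0]},
    {"offset":[11.5,-21.5,8],"rot":[0,0,0]},
    {"offset":[13.5,-25.3,8],"rot":[0,0,0]},
    {"offset":[15.5,-29,8],"rot":[0,0,0]},
    {"offset":[17,-31.8,8],"rot":[0,0,0]},
    {"offset":[17.9,-33.5,8],"rot":[0,0,0]},
    {"offset":[17.9,-33.5,5],"rot":[0,0,0]},
    {"offset":[17.9,-33.5,2],"rot":[0,0,0]},
    {"offset":[17.9,-33.5,-0.5],"rot":[0,0,0]},
    {"offset":[17.9,-33.5,-2],"rot":[0,0,0]},
    {"offset":[17.9,-33.5,-2.7],"rot":[0,0,0]},
    {"offset":[17.9,-33.5,-2.9],"rot":[0,0,0]},
    {"offset":[17.9,-33.5,-2.9],"rot":[0,0,0]}
  ]
}}

```text
time: 25.25
position: [0.6447, -0.1029, 0.0405]
tool_rot: [0.899, 0.438, 0.0, 0.0]
ft_force: [0.1, -0.3, -0.2]
grip_width: 0.0007
grip_force: 0.0
```

```bash
python3 - <<'E'
from h import *
c="scene";im=vision.camera(c);cv2.imwrite("pics/p4.png",im[:,:,::-1])
o=get_obs();print(o["grip_width"],o["grip_force"],o["position"],o["ft_force"],[(d["centre"],d["conf"]) for d in nets.spot_point(c,"cream_pot")])
E
```

```text
0.0006438902319000507 0.0 [ 0.64496949 -0.10299352  0.04101023] [ 0.34714465  0.28377186 -0.12671517] [([0.4701, 0.2383, 0.0136], 0.81), ([0.6524, -0.0897, -0.0016], 0.31)]
```

{"api": "apply_moves", "payload": {
  "series": [
    {"offset":[0,0,5],"rot":[0,0,0]},
    {"offset":[0,0,10],"rot":[0,0,0]},
    {"offset":[0,0,11],"rot":[0,0,0]},
    {"offset":[0,0,11],"rot":[0,0,0]},
    {"offset":[0,0,11],"rot":[0,0,0]}
  ],
  "hand": 1
}}

```text
time: 25.85
position: [0.6434, -0.1026, 0.1499]
tool_rot: [0.899, 0.438, -0.0, -0.0]
ft_force: [-1.8, 0.1, -0.4]
grip_width: 0.0326
grip_force: 0.0
```

```bash
python3 - <<'E'
from h import *
T=[]
for c in("top","scene"):
    im=vision.camera(c);u,v=proj(c,[.471,.24,.035])[0].astype(int);print(c,u-30,v-30)
    T.append(cv2.convertScaleAbs(cv2.resize(im[v-30:v+30,u-30:u+30,::-1],(400,400),interpolation=2),alpha=1.4))
    for n in("cream_pot",):print(c,n,[(d["centre"],d["conf"]) for d in nets.spot_point(c,n)])
cv2.imwrite("pics/p5.png",np.hstack(T));print(get_obs()["position"])
E
```

```text
top 159 196
top cream_pot []
scene 397 255
scene cream_pot [([0.4722, 0.2411, 0.0116], 0.98)]
[ 0.64288326 -0.10243198  0.14807707]
```

View pics/p5.png

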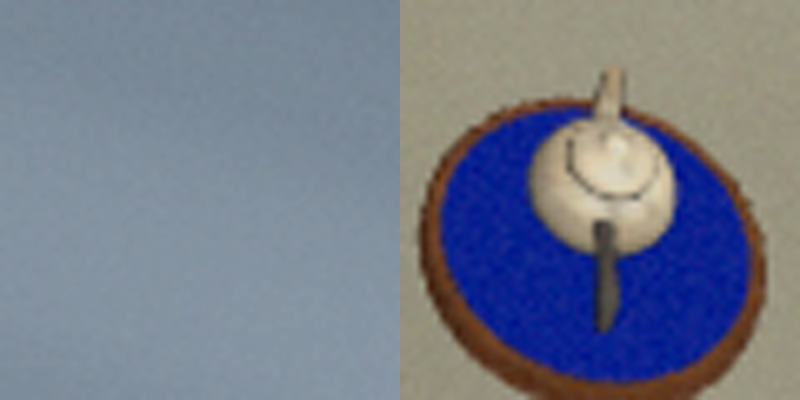

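```bash
python3 - <<'E'
from h import *
print("p2 body",unproj("top",(194.4,229.5),.034).round(4),unproj("scene",(427.75,283.5),.034).round(4),tri(dict(top=(194.4,229.5),scene=(427.75,283.5))).round(4))
print("p2 knob",tri(dict(top=(165+26.4,202+26.25),scene=(403+26.75,261+15.6))).round(4))
# now p5 scene
f=lambda a,b:(397+a/6.667,255+b/6.667)
for n,a,z in(("knob",(223,158),.0506),("hand",(204,328),.043),("spout",(212,70),.039),("body",(203,186),.034)):print(n,unproj("scene",f(*a),z).round(4))
c="scene"
for n,a,z in(("knob0",(429.75,276.6),.0506),("hand0",(429.4,304.5),.043),("spout0",(427.9,265.7),.039)):print(n,unproj(c,a,z).round(4))
# where the finger tips were in p3 (origin 390,236, x6)
d=np.array([np.cos(np.radians(-38)),np.sin(np.radians(-38)),0]);e=np.array([-d[1],d[0],0])
for w in(-.0155,.0155):
  for k in(-.0095,.0095): print(w,k,((proj(c,np.array([.465,.232,.047])+w*d+k*e)[0]-[390,236])*6).round(),((proj(c,np.array([.465,.232,.066])+w*d+k*e)[0]-[390,236])*6).round())
E
```

```text
p2 body [[0.4647 0.2304 0.034 ]] [[0.467  0.2373 0.034 ]] [0.4646 0.2338 0.0269]
p2 knob [0.4641 0.2323 0.0514]
knob [[0.4642 0.2375 0.0506]]
hand [[0.5004 0.2754 0.043 ]]
spout [[0.4411 0.2073 0.039 ]]
body [[0.4667 0.2359 0.034 ]]
knob0 [[0.4623 0.2331 0.0506]]
hand0 [[0.4978 0.2776 0.043 ]]
spout0 [[0.443  0.2068 0.039 ]]
-0.0155 -0.0095 [275. 231.] [286. 201.]
-0.0155 0.0095 [277. 281.] [288. 251.]
0.0155 -0.0095 [180. 220.] [190. 190.]
0.0155 0.0095 [181. 270.] [190. 240.]
```

{"api": "apply_moves", "payload": {
  "series": [
    {"offset":[-17.8,33.8,0],"rot":[0,0,-2.5]},
    {"offset":[-17.8,33.8,0],"rot":[0,0,-2.5]},
    {"offset":[-17.8,33.8,0],"rot":[0,0,-2.5]},
    {"offset":[-17.8,33.8,0],"rot":[0,0,-2.5]},
    {"offset":[-17.8,33.8,0],"rot":[0,0,-2.5]},
    {"offset":[-17.8,33.8,0],"rot":[0,0,-2.5]},
    {"offset":[-17.8,33.8,0],"rot":[0,0,-2.5]},
    {"offset":[-17.8,33.8,0],"rot":[0,0,-2.5]},
    {"offset":[-17.8,33.8,0],"rot":[0,0,-2.5]},
    {"offset":[-17.8,33.8,0],"rot":[0,0,-2.5]},
    {"offset":[-17.8,33.8,0],"rot":[0,0,-2.5]},
    {"offset":[-17.8,33.8,0],"rot":[0,0,-2.5]}
  ],
  "hand": 1
}}

```text
time: 27.25
position: [0.4669, 0.234, 0.1497]
tool_rot: [0.909, 0.417, -0.0, 0.0]
ft_force: [-0.5, 0.7, 0.0]
grip_width: 0.0874
grip_force: 0.0
```

```bash
python3 - <<'E'
from h import *
for c in("top","scene"):
    im=vision.camera(c);cv2.imwrite(f"pics/{c}6.png",im[:,:,::-1])
    print(c,[(d["centre"],d["conf"]) for d in nets.spot_point(c,"cream_pot")])
    # cream body blob + dark handle by colour near the pot
    uv=proj(c,[.4655,.2345,.034])[0];yy,xx=np.mgrid[:400,:640]
    hsv=cv2.cvtColor(im,cv2.COLOR_RGB2HSV);m=((hsv[...,1]<110)&(hsv[...,2]>75)&(hsv[...,0]<35)&(np.hypot(xx-uv[0],yy-uv[1])<16)).astype(np.uint8)
    o=cv2.morphologyEx(m,cv2.MORPH_OPEN,cv2.getStructuringElement(cv2.MORPH_ELLIPSE,(11,11)))
    ct=max(cv2.findContours(o,0,1)[0],key=cv2.contourArea);(u,v),r=cv2.minEnclosingCircle(ct);print(u,v,r,unproj(c,(u,v),.034).round(4),o.sum())
print(get_obs()["position"])
E
```

```text
top [([0.4745, 0.2388, 0.0109], 0.86)]
194.0 229.0 9.486932754516602 [[0.4658 0.2313 0.034 ]] 280
scene [([0.4713, 0.2361, 0.0088], 0.67)]
427.11322021484375 282.71697998046875 10.774731636047363 [[0.467  0.2352 0.034 ]] 292
[0.46655782 0.23440865 0.14988573]
```

{"api": "apply_moves", "payload": {
  "series": [
    {"offset":[0,0,-3],"rot":[0,0,0]},
    {"offset":[0,0,-6],"rot":[0,0,0]},
    {"offset":[0,0,-9],"rot":[0,0,0]},
    {"offset":[0,0,-10.5],"rot":[0,0,0]},
    {"offset":[0,0,-11.1],"rot":[0,0,0]},
    {"offset":[0,0,-11.4],"rot":[0,0,0]},
    {"offset":[0,0,-11.4],"rot":[0,0,0]},
    {"offset":[0,0,-11.4],"rot":[0,0,0]}
  ]
}}

```text
time: 28.25
position: [0.4668, 0.2354, 0.0368]
tool_rot: [0.909, 0.418, 0.001, 0.0]
ft_force: [0.4, -0.5, 0.3]
grip_width: 0.0871
grip_force: 0.0
```

{"api": "apply_moves", "payload": {
  "series": [
    {"offset":[0,0,0],"rot":[0,0,0]},
    {"offset":[0,0,0],"rot":[0,0,0]},
    {"offset":[0,0,0],"rot":[0,0,0]},
    {"offset":[0,0,0],"rot":[0,0,0]},
    {"offset":[0,0,0],"rot":[0,0,0]},
    {"offset":[0,0,0],"rot":[0,0,0]},
    {"offset":[0,0,0],"rot":[0,0,0]},
    {"offset":[0,0,0],"rot":[0,0,0]},
    {"offset":[0,0,0],"rot":[0,0,0]},
    {"offset":[0,0,0],"rot":[0,0,0]},
    {"offset":[0,0,0],"rot":[0,0,0]}
  ],
  "hand": 0,
  "newtons": 18
}}

```text
time: 29.35
position: [0.4662, 0.2352, 0.036]
tool_rot: [0.909, 0.418, 0.0, 0.0]
ft_force: [-0.2, 0.0, 0.3]
grip_width: 0.0348
grip_force: 15.2
```

{"api": "apply_moves", "payload": {
  "series": [
    {"offset":[0,0,0],"rot":[0,0,0]},
    {"offset":[0,0,0],"rot":[0,0,0]},
    {"offset":[0,0,0.3],"rot":[0,0,0]},
    {"offset":[0,0,0.6],"rot":[0,0,0]},
    {"offset":[0,0,0.9],"rot":[0,0,0]},
    {"offset":[0,0,1.2],"rot":[0,0,0]},
    {"offset":[0,0,1.2],"rot":[0,0,0]},
    {"offset":[0,0,1.2],"rot":[0,0,0]},
    {"offset":[0,0,1.2],"rot":[0,0,0]},
    {"offset":[0,0,1.2],"rot":[0,0,0]},
    {"offset":[0,0,1.2],"rot":[0,0,0]},
    {"offset":[0,0,1.2],"rot":[0,0,0]}
  ]
}}

```text
time: 30.55
position: [0.466, 0.2352, 0.0479]
tool_rot: [0.909, 0.418, -0.0, -0.0]
ft_force: [0.0, 0.3, -0.9]
grip_width: 0.0349
grip_force: 14.9
```

{"api": "apply_moves", "payload": {
  "series": [
    {"offset":[0,0,0],"rot":[0,0,0]},
    {"offset":[0,0,0],"rot":[0,0,0]},
    {"offset":[0,0,0],"rot":[0,0,0]},
    {"offset":[0,0,0],"rot":[0,0,0]},
    {"offset":[0,0,0],"rot":[0,0,0]},
    {"offset":[0,0,0],"rot":[0,0,0]},
    {"offset":[0,0,0],"rot":[0,0,0]},
    {"offset":[0,0,0],"rot":[0,0,0]}
  ]
}}

```text
time: 31.35
position: [0.466, 0.2352, 0.0479]
tool_rot: [0.909, 0.418, -0.0, -0.0]
ft_force: [-0.3, 0.2, -0.8]
grip_width: 0.0345
grip_force: 14.9
```

{"api": "apply_moves", "payload": {
  "series": [
    {"offset":[0,0,0.3],"rot":[0,0,0]},
    {"offset":[0,0,0.8],"rot":[0,0,0]},
    {"offset":[0,0,1.4],"rot":[0,0,0]},
    {"offset":[0,0,2.1],"rot":[0,0,0]},
    {"offset":[0,0,2.8],"rot":[0,0,0]},
    {"offset":[0,0,3.5],"rot":[0,0,0]},
    {"offset":[0,0,4.2],"rot":[0,0,0]},
    {"offset":[0,0,4.9],"rot":[0,0,0]},
    {"offset":[0,0,5.6],"rot":[0,0,0]},
    {"offset":[0,0,6.3],"rot":[0,0,0]},
    {"offset":[0,0,6.9],"rot":[0,0,0]},
    {"offset":[0,0,7.3],"rot":[0,0,0]},
    {"offset":[0,0,7.5],"rot":[0,0,0]},
    {"offset":[0,0,7.5],"rot":[0,0,0]}
  ]
}}

```text
time: 32.75
position: [0.4662, 0.2352, 0.1231]
tool_rot: [0.909, 0.418, 0.0, 0.0]
ft_force: [-0.3, 0.0, -1.1]
grip_width: 0.0349
grip_force: 14.9
```

```bash
python3 - <<'E'
from h import *
for c in("scene","top","scene"):
    im=vision.camera(c);cv2.imwrite(f"pics/{c}7.png",im[:,:,::-1])
    print(c,[(d["centre"],d["conf"]) for d in nets.spot_point(c,"cream_pot")][:2])
print(get_obs()["position"])
E
```

```text
scene [([0.4697, 0.2421, 0.0995], 0.93)]
top [([0.4731, 0.2425, 0.0987], 0.59)]
scene [([0.4712, 0.2411, 0.0974], 0.93)]
[0.46585934 0.23512584 0.12264448]
```

{"api": "apply_moves", "payload": {
  "series": [
    {"offset":[0.2,-0.3,0],"rot":[0,0,0]},
    {"offset":[0.5,-1.0,0],"rot":[0,0,0]},
    {"offset":[1.3,-2.4,0],"rot":[0,0,0]},
    {"offset":[2.1,-4.0,0],"rot":[0,0,0]},
    {"offset":[3.2,-6.0,0],"rot":[0,0,0]},
    {"offset":[4.5,-8.4,0],"rot":[0,0,0]},
    {"offset":[5.7,-10.8,0],"rot":[0,0,0]},
    {"offset":[7.0,-13.1,0],"rot":[0,0,0]},
    {"offset":[8.2,-15.5,0],"rot":[0,0,0]},
    {"offset":[9.5,-17.8,0],"rot":[0,0,0]},
    {"offset":[10.7,-20.2,0],"rot":[0,0,0]},
    {"offset":[12.0,-22.5,0],"rot":[0,0,0]},
    {"offset":[13.2,-24.9,0],"rot":[0,0,0]},
    {"offset":[14.5,-27.2,0],"rot":[0,0,0]},
    {"offset":[15.6,-29.2,0],"rot":[0,0,0]},
    {"offset":[16.5,-30.9,0],"rot":[0,0,0]},
    {"offset":[17.2,-32.3,0],"rot":[0,0,0]},
    {"offset":[17.6,-33.1,0],"rot":[0,0,0]},
    {"offset":[17.9,-33.6,0],"rot":[0,0,0]},
    {"offset":[17.9,-33.6,0],"rot":[0,0,0]}
  ]
}}

```text
time: 35.05
position: [0.6452, -0.101, 0.1229]
tool_rot: [0.909, 0.418, -0.0, -0.0]
ft_force: [-0.1, -0.4, -1.5]
grip_width: 0.0346
grip_force: 14.9
```

```bash
python3 - <<'E'
from h import *
for c in("scene","scene"):
    im=vision.camera(c);cv2.imwrite(f"pics/{c}8.png",im[:,:,::-1])
    print(c,[(d["centre"],d["conf"]) for d in nets.spot_point(c,"cream_pot")][:2])
print(get_obs()["position"])
E
```

```text
scene [([0.6489, -0.0952, 0.1], 0.59)]
scene [([0.6481, -0.0933, 0.0972], 0.55)]
[ 0.64458213 -0.09983804  0.12287205]
```

{"api": "apply_moves", "payload": {
  "series": [
    {"offset":[0.1,0,-0.5],"rot":[0,0,0]},
    {"offset":[0.1,0,-1.5],"rot":[0,0,0]},
    {"offset":[0.1,0,-3],"rot":[0,0,0]},
    {"offset":[0.1,0,-4.5],"rot":[0,0,0]},
    {"offset":[0.1,0,-6],"rot":[0,0,0]},
    {"offset":[0.1,0,-7.2],"rot":[0,0,0]},
    {"offset":[0.1,0,-8],"rot":[0,0,0]},
    {"offset":[0.1,0,-8.4],"rot":[0,0,0]},
    {"offset":[0.1,0,-8.6],"rot":[0,0,0]},
    {"offset":[0.1,0,-8.6],"rot":[0,0,0]},
    {"offset":[0.1,0,-8.6],"rot":[0,0,0]}
  ]
}}

```text
time: 36.35
position: [0.6466, -0.101, 0.0376]
tool_rot: [0.909, 0.418, 0.0, 0.0]
ft_force: [-0.1, 0.1, -1.6]
grip_width: 0.0347
grip_force: 14.9
```

{"api": "apply_moves", "payload": {
  "series": [
    {"offset":[0,0,0],"rot":[0,0,0]},
    {"offset":[0,0,0],"rot":[0,0,0]},
    {"offset":[0,0,0],"rot":[0,0,0]},
    {"offset":[0,0,0],"rot":[0,0,0]},
    {"offset":[0,0,0],"rot":[0,0,0]},
    {"offset":[0,0,0],"rot":[0,0,0]},
    {"offset":[0,0,0],"rot":[0,0,0]},
    {"offset":[0,0,4],"rot":[0,0,0]},
    {"offset":[0,0,8],"rot":[0,0,0]},
    {"offset":[0,0,12],"rot":[0,0,0]},
    {"offset":[0,0,12],"rot":[0,0,0]}
  ],
  "hand": 1
}}

```text
time: 37.45
position: [0.6504, -0.1021, 0.1637]
tool_rot: [0.909, 0.418, 0.005, 0.005]
ft_force: [0.5, -0.0, 1.5]
grip_width: 0.0871
grip_force: 0.0
```

```bash
python3 - <<'E'
from h import *
for c in("scene",):
    im=vision.camera(c);cv2.imwrite(f"pics/{c}9.png",im[:,:,::-1])
    for n in("cream_pot","salt_jar"):print(c,n,[(d["centre"],d["conf"]) for d in nets.spot_point(c,n)][:3])
print(get_obs()["position"])
E
```

```text
scene cream_pot [([0.6528, -0.0925, 0.0117], 0.57)]
scene salt_jar [([0.478, 0.1041, -0.002], 0.73), ([0.6117, 0.1113, 0.0147], 0.7)]
[ 0.64543569 -0.1005992   0.15658275]
```

{"api": "apply_moves", "payload": {
  "series": [
    {"offset":[-4,21.1,0],"rot":[0,0,-49.5]},
    {"offset":[-4,21.1,0],"rot":[0,0,-49.5]},
    {"offset":[-4,21.1,0],"rot":[0,0,-49.5]},
    {"offset":[-4,21.1,0],"rot":[0,0,-49.5]},
    {"offset":[-4,21.1,0],"rot":[0,0,-49.5]},
    {"offset":[-4,21.1,0],"rot":[0,0,-49.5]},
    {"offset":[-4,21.1,0],"rot":[0,0,-49.5]},
    {"offset":[-4,21.1,0],"rot":[0,0,-49.5]},
    {"offset":[-4,21.1,0],"rot":[0,0,-49.5]},
    {"offset":[-4,21.1,-3],"rot":[0,0,-49.5]},
    {"offset":[-4,21.1,-6],"rot":[0,0,-49.5]},
    {"offset":[-4,21.1,-9],"rot":[0,0,-49.5]},
    {"offset":[-4,21.1,-11.1],"rot":[0,0,-49.5]},
    {"offset":[-4,21.1,-11.1],"rot":[0,0,-49.5]}
  ]
}}

```text
time: 39.0
position: [0.6034, 0.1093, 0.0426]
tool_rot: [1.0, -0.001, -0.004, 0.0]
ft_force: [0.3, 0.2, 0.0]
grip_width: 0.0869
grip_force: 0.0
```

{"api": "apply_moves", "payload": {
  "series": [
    {"offset":[0,0,0],"rot":[0,0,0]},
    {"offset":[0,0,0],"rot":[0,0,0]},
    {"offset":[0,0,0],"rot":[0,0,0]},
    {"offset":[0,0,0],"rot":[0,0,0]},
    {"offset":[0,0,0],"rot":[0,0,0]},
    {"offset":[0,0,0],"rot":[0,0,0]},
    {"offset":[0,0,0],"rot":[0,0,0]},
    {"offset":[0,0,0],"rot":[0,0,0]},
    {"offset":[0,0,0],"rot":[0,0,0]}
  ],
  "hand": 0,
  "newtons": 12
}}

```text
time: 39.9
position: [0.6061, 0.1102, 0.0462]
tool_rot: [1.0, -0.001, 0.0, -0.0]
ft_force: [-0.9, 0.3, 2.9]
grip_width: 0.0402
grip_force: 12.0
```

{"api": "apply_moves", "payload": {
  "series": [
    {"offset":[0,0,2],"rot":[0,0,0]},
    {"offset":[0,0,5],"rot":[0,0,0]},
    {"offset":[0,0,8],"rot":[0,0,0]},
    {"offset":[-2,2,9],"rot":[0,0,0]},
    {"offset":[-4.5,4.4,9],"rot":[0,0,0]},
    {"offset":[-7,6.8,9],"rot":[0,0,0]},
    {"offset":[-9.5,9.2,9],"rot":[0,0,0]},
    {"offset":[-12,11.6,9],"rot":[0,0,0]},
    {"offset":[-13.4,13,8],"rot":[0,0,0]},
    {"offset":[-13.4,13,5],"rot":[0,0,0]},
    {"offset":[-13.4,13,2.5],"rot":[0,0,0]},
    {"offset":[-13.4,13,1],"rot":[0,0,0]},
    {"offset":[-13.4,13,0.3],"rot":[0,0,0]},
    {"offset":[-13.4,13,0.1],"rot":[0,0,0]},
    {"offset":[-13.4,13,0.1],"rot":[0,0,0]}
  ]
}}

```text
time: 41.4
position: [0.4721, 0.2402, 0.0471]
tool_rot: [1.0, -0.001, 0.0, -0.0]
ft_force: [0.0, -0.7, 0.6]
grip_width: 0.0405
grip_force: 12.0
```

```bash
python3 - <<'E'
from h import *
c="scene";vision.camera(c);o=get_obs();print(o["position"],o["grip_width"],o["ft_force"],[(d["centre"],d["conf"]) for d in nets.spot_point(c,"salt_jar")][:3])
E
```

```text
[0.47276493 0.24030532 0.04748017] 0.0401613625022527 [-0.42397331  0.38634808 -0.79433079] [([0.4808, 0.1014, -0.0044], 0.69), ([0.472, 0.2419, 0.0167], 0.67)]
```

Release, lift, and back away towards the start so both cameras see the table.

{"api": "apply_moves", "payload": {
  "series": [
    {"offset":[0,0,0],"rot":[0,0,0]},
    {"offset":[0,0,0],"rot":[0,0,0]},
    {"offset":[0,0,0],"rot":[0,0,0]},
    {"offset":[0,0,0],"rot":[0,0,0]},
    {"offset":[0,0,0],"rot":[0,0,0]},
    {"offset":[0,0,0],"rot":[0,0,0]},
    {"offset":[0,0,4],"rot":[0,0,0]},
    {"offset":[0,0,8],"rot":[0,0,0]},
    {"offset":[0,0,12],"rot":[0,0,0]},
    {"offset":[0,0,16],"rot":[0,0,0]},
    {"offset":[-20,32,17],"rot":[0,0,0]},
    {"offset":[-20,32,17],"rot":[0,0,0]},
    {"offset":[-20,32,17],"rot":[0,0,0]},
    {"offset":[-20,32,17],"rot":[0,0,0]},
    {"offset":[-20,32,17],"rot":[0,0,0]},
    {"offset":[-20,32,17],"rot":[0,0,0]},
    {"offset":[-20,32,17],"rot":[0,0,0]},
    {"offset":[-20,32,17],"rot":[0,0,0]},
    {"offset":[-20,32,17],"rot":[0,0,0]},
    {"offset":[-20,32,17],"rot":[0,0,0]}
  ],
  "hand": 1
}}

```text
time: 43.5
position: [0.2715, 0.5599, 0.2164]
tool_rot: [1.0, -0.0, -0.0, 0.001]
ft_force: [0.5, -0.7, -0.2]
grip_width: 0.0867
grip_force: 0.0
```

```bash
python3 - <<'E'
from h import *
T=[]
for c in("top","scene"):
    im=vision.camera(c)
    for n in("shaker","salt_jar","letter_holder","cream_pot","gift_box"):print(c,n,[(d["centre"],round(d["conf"],2)) for d in nets.spot_point(c,n)][:2])
    r=[]
    for k in("red","blue","green","yellow"):
        u,v=proj(c,[*PL[k],.035])[0].astype(int)
        r.append(cv2.convertScaleAbs(cv2.resize(im[v-30:v+30,u-30:u+30,::-1],(200,200),interpolation=2),alpha=1.4))
    T.append(np.hstack(r))
cv2.imwrite("pics/fin.png",np.vstack(T));print(get_obs()["position"])
E
```

```text
top shaker []
top salt_jar [([0.4762, 0.0991, -0.0009], 0.85), ([0.4684, 0.2402, 0.0128], 0.63)]
top letter_holder [([0.4468, -0.0119, 0.014], 0.89), ([0.6504, -0.3068, 0.0007], 0.28)]
top cream_pot [([0.6474, -0.0954, 0.0077], 0.83)]
top gift_box [([0.6486, -0.3073, -0.0013], 0.91)]
scene shaker [([0.6527, -0.0919, -0.0008], 0.63), ([0.4514, -0.2329, 0.0154], 0.55)]
scene salt_jar [([0.4826, 0.1054, -0.0034], 0.78), ([0.4732, 0.2397, 0.0136], 0.63)]
scene letter_holder [([0.449, -0.0124, 0.0154], 0.76), ([0.4466, -0.0119, -0.0032], 0.17)]
scene cream_pot []
scene gift_box [([0.6461, -0.308, 0.0032], 0.64), ([0.4492, -0.2327, 0.0144], 0.2)]
[0.27228529 0.56003457 0.21701432]
```

View pics/fin.png

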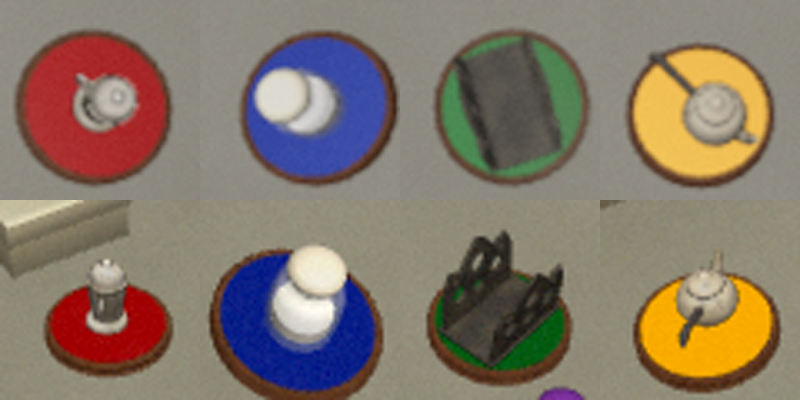

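The final picture shows all four lots upright and centred on their plinths, and the measured centres agree to a few mm.

```bash
python3 -c "
from rig import hand_in
print(hand_in())"
```

```text
the job is handed in; nothing more can be done
None
```

The job is handed in at about 43 s: shaker on red, salt jar on blue, letter holder on green and cream pot on yellow, all upright and centred to within a few mm by the last camera check; the pot slipped from the grip once and dropped back upright on the blue plinth before its final move.

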